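# Stamp the checked culture dish

## Task

The culture dish with the red medium, lying in front of the robot (not in the stack far along the bench), has been checked: mark it with the orange-handled spring stamp. Press the stamp squarely onto the middle of that dish's lid until its handle has sunk well over half its travel, hold it there a moment without forcing it, then lift it straight up without sliding it or shifting the dish, and stand it back upright in the middle of its round grey tray. Leave the amber dish alone.

Things in the scene. Friction and masses are not known exactly. Their poses are not given: they have to be found in the camera images.
- stamp: Upright round hand stamp, 90 mm tall, 0.14 kg. Origin: centre of its underside; z up. White foot disc 44 mm wide, 10 mm high. Sprung handle above: black cap 39 mm wide from 24 to 46 mm up, flat shoulder on top, then orange upright grip 26 mm wide from 46 to 90 mm. Take the grip from above, fingertips just over the shoulder, which then takes the push; held so, it hangs with the foot down at rest.
- stamp_handle (a joint): How far the stamp's handle has sunk towards its foot, in m: 0 at rest, 0.014 at the hard stop. The spring resists with 3 N at 0, rising 0.5 N per mm (6.5 N at 7 mm, 10 N at 14 mm), and brings it back up. About 10 mm is a good full print; beyond the stop the force rises steeply.
- red_dish: Closed round culture dish with red medium, 91 mm in diameter, 16 mm high, flat on top, light (about 20 g) and loose on the worktop. Origin: centre of its underside; z up. The one to be stamped.
- amber_dish: The same kind of dish with amber (tan) medium, 91 mm in diameter, 16 mm high. Origin: centre of its underside. Not to be stamped or moved.
- stamp_tray: Fixed shallow round grey tray on which the stamp stands, 90 mm in outer diameter; its floor is 3 mm above the worktop, its rim 7 mm high and 84 mm wide inside. Origin: centre of its underside.
There are look-alikes about, which are no part of the job. Leave any yellow look-alike of the stamp alone.

How it is judged:
On the way, in this order (a step that is already met when the one before it is completed fails the run):
1. the stamp is pressed squarely (within 10 degrees) on the red dish, within 15 mm of its middle, handle sunk more than 7 mm, held for 0.3 s (value of joint stamp_handle above 0.007 m and contact force between stamp and red_dish above 4 N and horizontal distance between stamp and red_dish below 0.015 m and angle between stamp's own z axis and vertical below 0.175 rad), for 0.3 s.
2. the stamp is lifted straight up: its foot more than 15 mm above the lid, still within 25 mm of the dish's middle (z of stamp in the frame of red_dish above 0.031 m and horizontal distance between stamp and red_dish below 0.025 m), for 0.02 s.
At the end, for the whole second after the job is handed in: The stamp stands upright and at rest on the floor of its tray, within 20 mm of the tray's middle, its handle back up (less than 2 mm sunk); both dishes are within 15 mm of where they were (horizontal distance between stamp and stamp_tray below 0.02 m and z of stamp in the frame of stamp_tray below 0.006 m and angle between stamp's own z axis and vertical below 0.1 rad and linear speed of stamp below 0.02 m/s and value of joint stamp_handle below 0.002 m and distance of each of red_dish, amber_dish from where it was at the start of the episode below 0.015 m); the robot touches nothing.
It fails at once if the red dish is pressed with more than 25 N (contact force between stamp and red_dish above 25 N).
It fails at once if the stamp slides while pressed on the dish (foot faster than 50 mm/s with the handle more than 4 mm down) (value of joint stamp_handle above 0.004 m and contact force between stamp and red_dish above 2 N and linear speed of stamp above 0.05 m/s).
It fails at once if the stamp presses on the red dish more than 20 mm from its middle (contact force between stamp and red_dish above 2 N and horizontal distance between stamp and red_dish above 0.02 m).
It fails at once if the red dish is shifted more than 15 mm (distance of red_dish from where it was at the start of the episode above 0.015 m).
It fails at once if the amber dish is stamped or shifted more than 15 mm (contact force between stamp and amber_dish above 2 N or distance of amber_dish from where it was at the start of the episode above 0.015 m).
It also fails if it takes over 48 s, if anything falls off the work surface, if the arm or the gripper's body presses on something with over 40 N, if the wrist force passes 120 N, or if a joint passes its speed limit or range.

## Robot

A 7-joint arm with a two-finger parallel gripper is mounted at the origin on a cart in front of the work surface, level with it; the furniture and walls round the work are solid. World frame = base frame: x ahead of the robot, y to its left, z up, the work surface at z = 0. Lengths are in m, angles in rad, forces in N, time in s.
With the tool pointing down it reaches from about 0.425 to 0.875 m from the base axis. Payload 4.7 kg.
Tool frame: the origin (TCP) lies at the very end of the fingers, on their centre line; the grasp point (between the pads) lies behind it (ctrl.tcp_to_grasp is the z of the grasp point in the tool frame, in m); z points along the fingers, y is the line along which they close (so a half turn about z gives the same grasp; the last joint's range is limited). The gripper opens to 87 mm and grips with 3 to 60 N. Pads are 19 mm wide; open, the fingers measure 117 mm over their backs; the gripper's body (75 mm by 190 mm) begins 51 mm behind the grasp point.
Start: joints at [1.339, 0.321, -0.07, 1.45, 0.023, 1.371, -0.057], TCP at [0.158, -0.63, 0.223] pointing down, gripper open.
Joint ranges: [-2.86, 2.86], [-0.3, 2.09], [-1.38, 1.24], [0.06, 2.45], [-1.56, 4.7], [0.09, 2.05], [-2.69, 2.69]. Speed limits (rad/s): [2.57, 2.57, 3.14, 3.14, 3.14, 3.14, 3.14].

## Interface

Orientations are given as a rotation vector (axis times angle).
In Python, from bench import ctrl gives the robot as it stands.
- The arm moves only by the tool step_arm, never from a script. Its argument "targets" is a list of rows, each a list of 7 numbers: the shift along the world's x, y, z in cm, then the turn, a rotation vector about the world's x, y, z in degrees, then the opening, from 0 (shut) to 1 (fully open). A call has exactly 5 rows; each row shifts and turns the commanded pose from where the row before left it; what a row does not reach is not made up. A row lasts 1/12 s, in which the tool goes at most 41.7 mm and 7.16 degrees, less where a joint would pass 70% of its speed; a pose out of reach is approached as far as the arm can. A call with a gripper value outside its range is refused whole. The fingers move at their own pace and stop on an object; "force" is the grip in N (left out, the last holds). Time passes only in rows, so rows that do not move let the fingers close, or fill a call up. It gives the time, the measured TCP pose, the force, the opening and the grip force at its end, in the units of the state.
- ctrl.get_state(): the state, without advancing time (a new reading comes with each control period).
- ctrl.get_image(name): name is "scene" or "top"; returns (picture, depth): 420x560x3 uint8, red, green, blue; 420x560 float32, m along the optical axis (not along the pixel's ray), 0 where there is no reading.
- ctrl.camera_params(name): a dict with "intrinsics" (3x3 intrinsics, pixels), "rvec" (rotation vector, rad) and "tvec" (3), from world to camera coordinates, as OpenCV has them. Camera axes: x right, y down, z forward; pixel columns grow to the right and rows downward; lengths in m; the calibration is good to about 2 mm. A picture is of the moment at which its call begins. camera_params takes no time and is no camera call.
- ctrl.close_job(): hands the job in; it is judged then, once.
The state is a dict: "time": time; "joint_positions": joint angles; "qd": joint speeds; "joint_torque": joint torques, N m; "position": TCP position; "tool_rot": TCP orientation; "ft_force": force on the tool from outside, world axes, zero at the start; "torque": the same for the moment, N m; "grip_width": opening from 0.0 (shut) to 1.0 (fully open); "grip_force": force on a finger pad.
Only numpy, scipy, OpenCV 4.12 (cv2) and the standard library are available. Lean on these libraries where they do the work, as an engineer would, in place of code of your own. Each camera call takes 0.05 s, during which the arm holds its last target. There are 200 camera calls.

## Working session

There is one attempt and no reset: what is moved stays moved. The work goes in short steps, Python scripts to look and compute and a tool call to move; the robot and the scene stay as the last step left them, time stands still between calls to the robot, and variables do not carry over. Pictures are saved under pics/ and viewed, at most 10 in all, crops included, and the job is handed in when it is done.

Besides the shell and the picture viewer there is one more tool, called by a JSON object that holds its "op" and its "data". step_arm: Moves the arm, as the interface text tells. Its arguments: {"type":"object","properties":{"targets":{"type":"array"},"force":{"type":"number"}},"required":["targets"]}

```bash
mkdir -p pics
cat > h.py <<'E'
import numpy as np, cv2
from bench import ctrl
def cam(n):
    p=ctrl.camera_params(n); K=np.array(p["intrinsics"]); R=cv2.Rodrigues(np.array(p["rvec"],float))[0]; return K,R,np.array(p["tvec"],float).ravel()
def ray(n,u,v,z):
    K,R,t=cam(n); d=R.T@np.linalg.solve(K,[u,v,1.]); c=-R.T@t; return c+d*(z-c[2])/d[2]
def cloud(n,D):
    K,R,t=cam(n); v,u=np.mgrid[:D.shape[0],:D.shape[1]]
    P=np.stack([(u-K[0,2])/K[0,0]*D,(v-K[1,2])/K[1,1]*D,D],-1); return (P-t)@R
E
python3 - <<'E'
from h import *
for n in("scene","top"):
    I,D=ctrl.get_image(n); np.savez(f"{n}.npz",I=I,D=D); cv2.imwrite(f"pics/{n}0.png",I[...,::-1])
    K,R,t=cam(n); print(n,-R.T@t,K[0,0])
s=ctrl.get_state(); print(s["time"],s["position"],s["tool_rot"],s["grip_width"],ctrl.tcp_to_grasp)
E
```

```text
scene [0.02754527 0.53610791 0.41711054] 517.0355771464167
top [ 0.41908245 -0.21661138  0.86574741] 464.1150551876454
0.1 [ 0.15799859 -0.62998509  0.2215515 ] [-3.11618413e+00 -3.84942466e-01  4.92290588e-04] 1.0009674286335768 -0.0187
```

View pics/scene0.png

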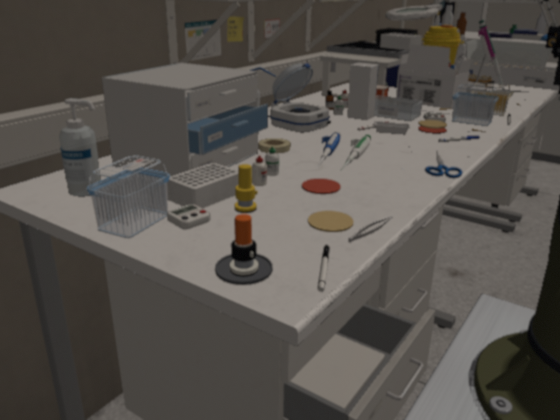

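View pics/top0.png

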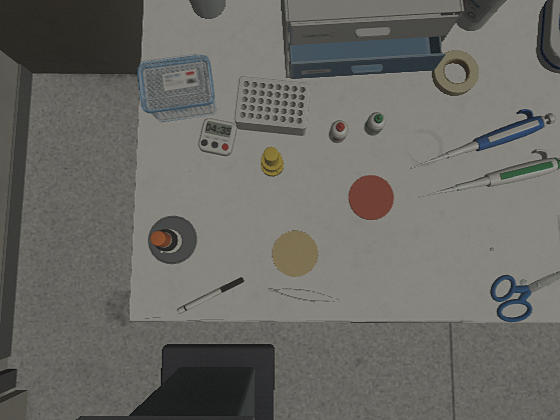

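The scene view shows the stamp on its tray at (243,250), the red dish at (321,186), the amber dish at (331,221) and the yellow look-alike at (245,190). In the top view the tray is at (173,240), the orange grip at (161,239), the red dish at (371,197), the amber dish at (295,254) and the yellow look-alike at (272,161).

```bash
cat > m.py <<'E'
from h import *
def blob(n,I,lo,hi,box):
    H=cv2.cvtColor(I,cv2.COLOR_RGB2HSV); M=cv2.inRange(H,lo,hi); m=np.zeros_like(M); x0,y0,x1,y1=box; m[y0:y1,x0:x1]=M[y0:y1,x0:x1]
    c=max(cv2.findContours(m,cv2.RETR_EXTERNAL,cv2.CHAIN_APPROX_NONE)[0],key=cv2.contourArea)
    (u,v),r=cv2.minEnclosingCircle(c); mask=cv2.drawContours(np.zeros_like(m),[c],-1,255,-1)
    M=cv2.moments(c); return (M["m10"]/M["m00"],M["m01"]/M["m00"]),(u,v),r,mask>0
def rep(name,n,I,D,lo,hi,box,z):
    a,b,r,k=blob(n,I,lo,hi,box); P=cloud(n,D)[k&(D>0)]
    print(name,n,"px",np.round(a,1),np.round(b,1),round(r,1),"ctr",ray(n,*a,z).round(4),"circ",ray(n,*b,z).round(4),"depth med",np.median(P,0).round(4),"zmax",np.percentile(P[:,2],95).round(4))
    return k
E
python3 - <<'E'
from m import *
for n,bx in(("top",dict(red=(330,160,410,240),amb=(260,220,330,290),org=(140,220,200,260),tray=(135,205,210,275),yel=(250,140,295,185))),("scene",dict(red=(295,170,345,200),amb=(300,205,360,235),org=(225,205,260,250),tray=(205,240,285,285),yel=(225,155,265,215)))):
    d=np.load(n+".npz"); I,D=d["I"],d["D"]
    rep("red",n,I,D,(0,90,40),(8,255,255),bx["red"],.016 if 1 else 0)
    rep("amb",n,I,D,(12,50,60),(28,255,255),bx["amb"],.016)
    k=rep("org",n,I,D,(0,150,60),(14,255,255),bx["org"],.09 if n=="top" else .068)
    P=cloud(n,D)[k&(D>0)]; T=P[P[:,2]>np.percentile(P[:,2],98)-.006]; print(" top pts",T.mean(0).round(4),len(T))
    rep("tray",n,I,D,(0,0,0),(179,255,85),bx["tray"],.007)
    k=rep("yel",n,I,D,(18,120,60),(32,255,255),bx["yel"],.07)
E
```

```text
red top px [370.7 197.1] [370.6 197.1] 22.4 ctr [ 0.5494 -0.3735  0.016 ] circ [ 0.5494 -0.3734  0.016 ] depth med [ 0.551  -0.3754  0.0062] zmax 0.0087
amb top px [294.7 253.2] [294.8 253.2] 23.1 ctr [ 0.4453 -0.2327  0.016 ] circ [ 0.4454 -0.233   0.016 ] depth med [ 0.446  -0.2335  0.0065] zmax 0.009
org top px [159.7 238.6] [159.9 238.7] 9.7 ctr [ 0.4665 -0.006   0.09  ] circ [ 0.4664 -0.0064  0.09  ] depth med [ 0.4659 -0.0063  0.093 ] zmax 0.0957
 top pts [ 0.4674 -0.004   0.0934] 176
tray top px [172.  239.5] [171.8 239.4] 24.6 ctr [ 0.47   -0.0063  0.007 ] circ [ 0.4703 -0.0059  0.007 ] depth med [ 0.4675 -0.0125  0.0056] zmax 0.0935
yel top px [271.4 161.7] [271.5 161. ] 14.2 ctr [ 0.6031 -0.1908  0.07  ] circ [ 0.6044 -0.1909  0.07  ] depth med [ 0.6044 -0.1905  0.0485] zmax 0.0916
red scene px [320.7 185.7] [320.5 186. ] 18.6 ctr [ 0.5368 -0.3503  0.016 ] circ [ 0.5363 -0.3486  0.016 ] depth med [ 0.5476 -0.3692  0.0076] zmax 0.0089
amb scene px [330.3 220.7] [330.5 220. ] 22.7 ctr [ 0.434  -0.2117  0.016 ] circ [ 0.4352 -0.2146  0.016 ] depth med [ 0.4426 -0.2275  0.0076] zmax 0.0089
org scene px [243.  229.2] [243.  229.2] 14.8 ctr [ 0.4737 -0.0105  0.068 ] circ [ 0.4735 -0.0103  0.068 ] depth med [0.4605 0.0055 0.0783] zmax 0.0946
 top pts [0.4633 0.0024 0.0931] 114
tray scene px [243.2 264.7] [243.1 266.8] 28.3 ctr [ 0.4733 -0.0088  0.007 ] circ [ 0.4695 -0.0037  0.007 ] depth med [0.4577 0.0092 0.0081] zmax 0.0513
yel scene px [245.  183.9] [244.5 182.5] 18.1 ctr [ 0.5852 -0.1556  0.07  ] circ [ 0.5905 -0.1609  0.07  ] depth med [ 0.6043 -0.1796  0.0536] zmax 0.0908
```

{"op": "step_arm", "data": {"targets": [[2.5, 2.6, 0, 0, 0, 0, 1], [2.5, 2.6, 0, 0, 0, 0, 1], [2.5, 2.6, 0, 0, 0, 0, 1], [2.5, 2.6, 0, 0, 0, 0, 1], [2.5, 2.6, 0, 0, 0, 0, 1]]}}

```text
time: 0.52
position: [0.2839, -0.4989, 0.2221]
tool_rot: [-3.117, -0.385, 0.001]
ft_force: [0.1, 0.3, 0.1]
grip_width: 0.998
grip_force: 0.0
```

{"op": "step_arm", "data": {"targets": [[2.5, 2.6, 0, 0, 0, 0, 1], [2.5, 2.6, 0, 0, 0, 0, 1], [2.5, 2.6, 0, 0, 0, 0, 1], [2.5, 2.6, 0, 0, 0, 0, 1], [2.5, 2.6, 0, 0, 0, 0, 1]]}}

```text
time: 0.93
position: [0.4089, -0.3689, 0.2223]
tool_rot: [-3.118, -0.385, 0.001]
ft_force: [0.3, -0.7, -0.4]
grip_width: 1.0
grip_force: 0.0
```

Tracking is good. I'll continue to above the stamp.

{"op": "step_arm", "data": {"targets": [[0.6, 3.7, 0, 0, 0, 0, 1], [0.6, 3.7, 0, 0, 0, 0, 1], [0.6, 3.7, 0, 0, 0, 0, 1], [0.6, 3.7, 0, 0, 0, 0, 1], [0.6, 3.7, 0, 0, 0, 0, 1]]}}

```text
time: 1.35
position: [0.4379, -0.1835, 0.2222]
tool_rot: [3.118, 0.385, -0.001]
ft_force: [0.3, 0.1, -0.1]
grip_width: 1.002
grip_force: 0.0
```

{"op": "step_arm", "data": {"targets": [[0.6, 3.7, -1, 0, 0, 0, 1], [0.6, 3.6, -1, 0, 0, 0, 1], [0.6, 3.6, -2, 0, 0, 0, 1], [0.6, 3.6, -2, 0, 0, 0, 1], [0.6, 3.6, -2, 0, 0, 0, 1]]}}

```text
time: 1.77
position: [0.4679, -0.0029, 0.1419]
tool_rot: [3.117, 0.384, 0.001]
ft_force: [1.0, -0.4, -0.2]
grip_width: 1.0
grip_force: 0.0
```

{"op": "step_arm", "data": {"targets": [[0, 0, 0, 0, 0, 0, 1], [0, 0, 0, 0, 0, 0, 1], [0, 0, 0, 0, 0, 0, 1], [0, 0, 0, 0, 0, 0, 1], [0, 0, 0, 0, 0, 0, 1]]}}

```text
time: 2.18
position: [0.4685, -0.0061, 0.1431]
tool_rot: [3.118, 0.381, 0.001]
ft_force: [-0.1, -0.7, -0.3]
grip_width: 0.999
grip_force: 0.0
```

Run:
```python
from m import *
s=ctrl.get_state(); print(s["time"],s["position"],s["tool_rot"],s["joint_positions"])
I,D=ctrl.get_image("scene"); K,R,t=cam("scene")
im=I[...,::-1].copy()
for z in(.2-.06,):pass
p=np.array(s["position"]); q=[]
for z in(p[2],.093,.049):
    c=K@(R@np.array([p[0],p[1],z])+t); c=c[:2]/c[2]; q.append(c.round(1)); cv2.circle(im,tuple(int(round(a)) for a in c),2,(255,0,255),-1)
print(q); x=im[120:300,150:350]; cv2.imwrite("pics/s1.png",cv2.resize(x,None,fx=3,fy=3))
```

```text
2.1833 [ 0.46852575 -0.0061205   0.14314524] [3.11775653e+00 3.80526617e-01 1.36721078e-03] [ 0.63096953  0.01907385 -0.67456409  1.96747841  0.01369031  1.15832917
 -1.37687775]
[array([242.9, 184.6]), array([243.5, 216. ]), array([244. , 242.3])]
```

View pics/s1.png

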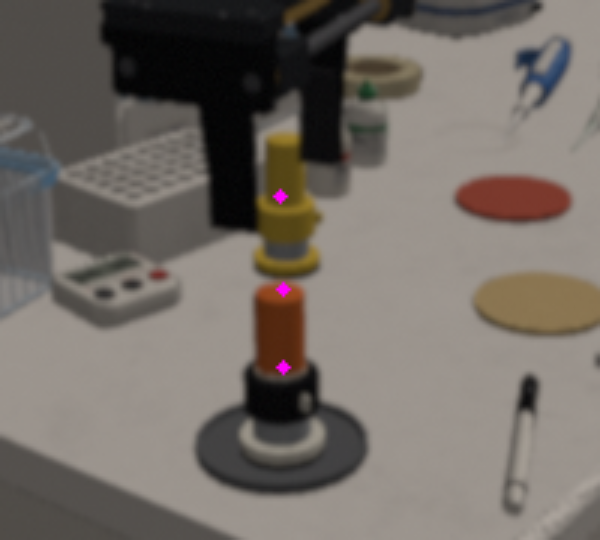

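The magenta TCP axis runs through the grip's top centre at (283,290) and the shoulder at (283,367) in the crop, so the gripper is centred over the stamp. Now I'll descend.

{"op": "step_arm", "data": {"targets": [[0, 0, -2, 0, 0, 0, 1], [0, 0, -2, 0, 0, 0, 1], [0, 0, -2, 0, 0, 0, 1], [0, 0, -1.5, 0, 0, 0, 1], [0, 0, -1, 0, 0, 0, 1]]}}

```text
time: 2.65
position: [0.4674, -0.0055, 0.0563]
tool_rot: [-3.118, -0.382, 0.002]
ft_force: [-0.5, -0.8, 0.1]
grip_width: 0.999
grip_force: 0.0
```

{"op": "step_arm", "data": {"targets": [[0, 0, 0, 0, 0, 0, 1], [0, 0, 0, 0, 0, 0, 1], [0, 0, 0, 0, 0, 0, 1], [0, 0, 0, 0, 0, 0, 1], [0, 0, 0, 0, 0, 0, 1]]}}

```text
time: 3.07
position: [0.469, -0.0046, 0.0585]
tool_rot: [3.117, 0.385, 0.003]
ft_force: [-0.2, -0.7, 0.5]
grip_width: 1.0
grip_force: 0.0
```

{"op": "step_arm", "data": {"targets": [[0, 0, -0.4, 0, 0, 0, 1], [0, 0, -0.3, 0, 0, 0, 1], [0, 0, 0, 0, 0, 0, 1], [0, 0, 0, 0, 0, 0, 1], [0, 0, 0, 0, 0, 0, 1]]}}

```text
time: 3.48
position: [0.4681, -0.0044, 0.0505]
tool_rot: [-3.118, -0.385, 0.0]
ft_force: [-0.5, -0.5, 1.4]
grip_width: 1.0
grip_force: 0.0
```

Run:
```python
from m import *
I,D=ctrl.get_image("scene"); s=ctrl.get_state(); print(s["position"],s["ft_force"])
cv2.imwrite("pics/s2.png",cv2.resize(I[170:290,180:310,::-1],None,fx=4,fy=4,interpolation=cv2.INTER_CUBIC))
```

```text
[ 0.46815204 -0.00445939  0.05058475] [-0.08166813 -0.23345119 -0.40978798]
```

View pics/s2.png

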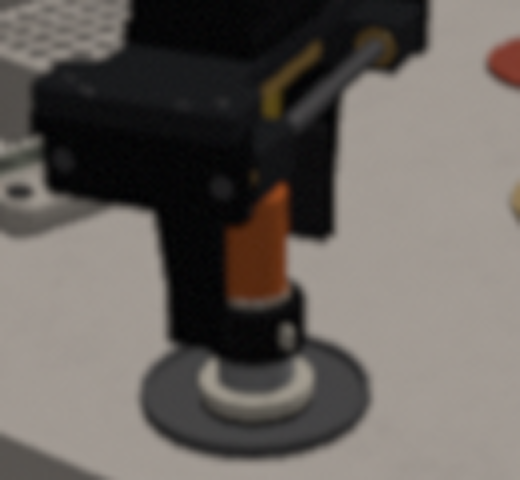

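The fingers straddle the orange grip (centre (257,245)), with their tips at about shoulder height. Closing.

{"op": "step_arm", "data": {"targets": [[0, 0, 0, 0, 0, 0, 0.2], [0, 0, 0, 0, 0, 0, 0.2], [0, 0, 0, 0, 0, 0, 0.2], [0, 0, 0, 0, 0, 0, 0.2], [0, 0, 0, 0, 0, 0, 0.2]], "force": 30}}

```text
time: 3.95
position: [0.4682, -0.0045, 0.0506]
tool_rot: [3.118, 0.385, 0.0]
ft_force: [0.1, -0.1, -0.9]
grip_width: 0.708
grip_force: 0.0
```

{"op": "step_arm", "data": {"targets": [[0, 0, 0, 0, 0, 0, 0.2], [0, 0, 0, 0, 0, 0, 0.2], [0, 0, 0, 0, 0, 0, 0.2], [0, 0, 0, 0, 0, 0, 0.2], [0, 0, 0, 0, 0, 0, 0.2]]}}

```text
time: 4.37
position: [0.4682, -0.0044, 0.0506]
tool_rot: [-3.118, -0.385, 0.0]
ft_force: [-1.4, 0.9, 0.1]
grip_width: 0.326
grip_force: 0.4
```

{"op": "step_arm", "data": {"targets": [[0, 0, 0, 0, 0, 0, 0.2], [0, 0, 0, 0, 0, 0, 0.2], [0, 0, 0, 0, 0, 0, 0.2], [0, 0, 0, 0, 0, 0, 0.2], [0, 0, 0, 0, 0, 0, 0.2]]}}

```text
time: 4.78
position: [0.468, -0.0045, 0.0505]
tool_rot: [3.118, 0.385, -0.0]
ft_force: [0.5, -0.9, -1.6]
grip_width: 0.289
grip_force: 30.0
```

{"op": "step_arm", "data": {"targets": [[0, 0, 0.5, 0, 0, 0, 0.2], [0, 0, 1, 0, 0, 0, 0.2], [0, 0, 1.5, 0, 0, 0, 0.2], [0, 0, 1.5, 0, 0, 0, 0.2], [0, 0, 1.5, 0, 0, 0, 0.2]]}}

```text
time: 5.2
position: [0.4683, -0.0043, 0.1122]
tool_rot: [3.118, 0.386, 0.001]
ft_force: [-0.0, -0.1, -1.2]
grip_width: 0.291
grip_force: 30.0
```

{"op": "step_arm", "data": {"targets": [[0, 0, 0, 0, 0, 0, 0.2], [0, 0, 0, 0, 0, 0, 0.2], [0, 0, 0, 0, 0, 0, 0.2], [0, 0, 0, 0, 0, 0, 0.2], [0, 0, 0, 0, 0, 0, 0.2]]}}

```text
time: 5.62
position: [0.4674, -0.0044, 0.1097]
tool_rot: [-3.117, -0.385, 0.003]
ft_force: [-0.3, 0.5, -1.9]
grip_width: 0.293
grip_force: 30.0
```

Run:
```python
from m import *
I,D=ctrl.get_image("scene"); s=ctrl.get_state(); print(s["position"],s["ft_force"],s["grip_width"],s["grip_force"])
cv2.imwrite("pics/s3.png",cv2.resize(I[140:290,170:320,::-1],None,fx=4,fy=4,interpolation=cv2.INTER_CUBIC))
```

```text
[ 0.46753769 -0.00443839  0.10980922] [-0.50764764 -0.31055016 -1.92504512] 0.287454228056264 29.999471582327715
```

View pics/s3.png

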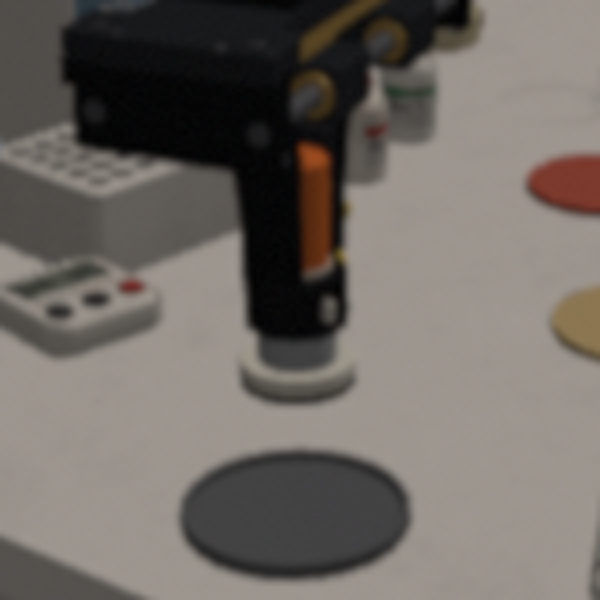

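The stamp is lifted and upright, with its foot at (297,370) in the crop, and the empty tray is at (295,512). Next I'll carry it to above the red dish, aiming for about (0.5505, -0.3745).

{"op": "step_arm", "data": {"targets": [[0.3, -1.5, 0, 0, 0, 0, 0.2], [0.6, -2.5, 0, 0, 0, 0, 0.2], [0.7, -3, 0, 0, 0, 0, 0.2], [0.7, -3, 0, 0, 0, 0, 0.2], [0.7, -3, 0, 0, 0, 0, 0.2]]}}

```text
time: 6.08
position: [0.498, -0.1357, 0.1101]
tool_rot: [-3.118, -0.386, 0.001]
ft_force: [0.3, 0.4, -1.2]
grip_width: 0.29
grip_force: 30.0
```

{"op": "step_arm", "data": {"targets": [[0.7, -3, 0, 0, 0, 0, 0.2], [0.7, -3, 0, 0, 0, 0, 0.2], [0.7, -3, 0, 0, 0, 0, 0.2], [0.7, -3, 0, 0, 0, 0, 0.2], [0.7, -3, 0, 0, 0, 0, 0.2]]}}

```text
time: 6.5
position: [0.5329, -0.2859, 0.1096]
tool_rot: [-3.117, -0.385, 0.002]
ft_force: [0.9, 0.1, 0.1]
grip_width: 0.291
grip_force: 30.0
```

{"op": "step_arm", "data": {"targets": [[0.7, -3, 0, 0, 0, 0, 0.2], [0.7, -3, 0, 0, 0, 0, 0.2], [0.35, -2, 0, 0, 0, 0, 0.2], [0, -1, 0, 0, 0, 0, 0.2], [0, 0, 0, 0, 0, 0, 0.2]]}}

```text
time: 6.92
position: [0.5492, -0.3773, 0.1092]
tool_rot: [-3.118, -0.379, 0.003]
ft_force: [-0.7, 0.2, -1.1]
grip_width: 0.29
grip_force: 30.0
```

{"op": "step_arm", "data": {"targets": [[0, 0, 0, 0, 0, 0, 0.2], [0, 0, 0, 0, 0, 0, 0.2], [0, 0, 0, 0, 0, 0, 0.2], [0, 0, 0, 0, 0, 0, 0.2], [0, 0, 0, 0, 0, 0, 0.2]]}}

```text
time: 7.33
position: [0.551, -0.3734, 0.111]
tool_rot: [3.117, 0.387, 0.0]
ft_force: [0.2, 0.5, -1.1]
grip_width: 0.287
grip_force: 30.0
```

Run:
```python
from m import *
I,D=ctrl.get_image("scene"); s=ctrl.get_state(); print(s["position"],s["ft_force"],s["grip_width"],s["grip_force"])
p=np.array(s["position"]); K,R,t=cam("scene"); im=I[...,::-1].copy()
for z in(p[2]-.046,.016,.0):
    c=K@(R@np.array([p[0],p[1],z])+t); c=c[:2]/c[2]; print(c.round(1)); cv2.circle(im,tuple(int(round(a)) for a in c),1,(255,0,255),-1)
cv2.imwrite("pics/s4.png",cv2.resize(im[90:240,245:395],None,fx=4,fy=4,interpolation=cv2.INTER_CUBIC))
I,D=ctrl.get_image("top")
rep("tray","top",I,D,(0,0,0),(179,255,85),(135,205,210,275),.007)
rep("amb","top",I,D,(12,50,60),(28,255,255),(260,220,330,290),.0075)
```

```text
[ 0.55082834 -0.37368209  0.11088228] [ 0.37289904 -0.27799971 -1.40760478] 0.2895458354494446 29.999350779417
[321.6 159.6]
[320.7 181.1]
[320.4 188. ]
tray top px [156.9 255.6] [162.5 255.5] 14.1 ctr [0.4403 0.0204 0.007 ] circ [0.4406 0.0101 0.007 ] depth med [0.4351 0.0173 0.0077] zmax 0.0099
amb top px [294.6 253.3] [294.6 253.2] 22.9 ctr [ 0.4456 -0.2328  0.0075] circ [ 0.4456 -0.2328  0.0075] depth med [ 0.446  -0.2335  0.0065] zmax 0.009
```

View pics/s4.png

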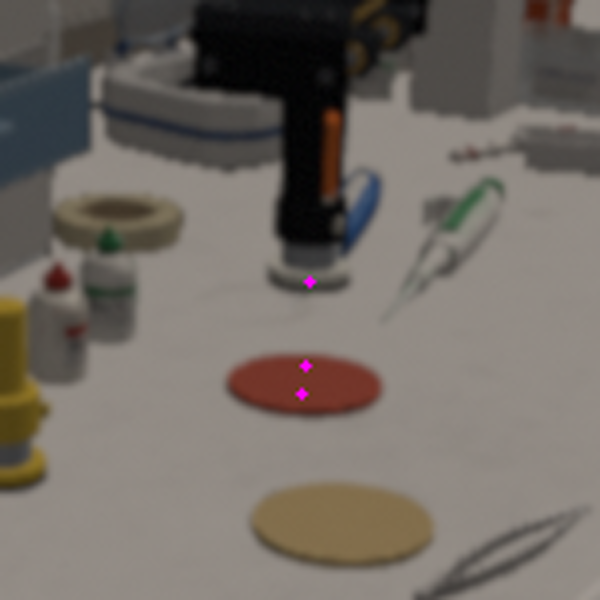

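The magenta foot axis meets the red dish at (304,380) in the crop and the dish centre is at (304,384), so it is aligned. I'll lower to just above the lid.

{"op": "step_arm", "data": {"targets": [[0, 0, -1, 0, 0, 0, 0.2], [0, 0, -1.2, 0, 0, 0, 0.2], [0, 0, -1, 0, 0, 0, 0.2], [0, 0, -0.6, 0, 0, 0, 0.2], [0, 0, -0.2, 0, 0, 0, 0.2]]}}

```text
time: 7.85
position: [0.5493, -0.3738, 0.0679]
tool_rot: [-3.115, -0.385, 0.005]
ft_force: [-1.0, -0.0, -1.6]
grip_width: 0.291
grip_force: 30.0
```

{"op": "step_arm", "data": {"targets": [[0, 0, 0, 0, 0, 0, 0.2], [0, 0, 0, 0, 0, 0, 0.2], [0, 0, 0, 0, 0, 0, 0.2], [0, 0, 0, 0, 0, 0, 0.2], [0, 0, 0, 0, 0, 0, 0.2]]}}

```text
time: 8.27
position: [0.551, -0.3747, 0.0712]
tool_rot: [3.117, 0.385, 0.001]
ft_force: [-0.1, -0.6, -2.2]
grip_width: 0.29
grip_force: 30.0
```

{"op": "step_arm", "data": {"targets": [[0, 0, -0.2, 0, 0, 0, 0.2], [0, 0, -0.2, 0, 0, 0, 0.2], [0, 0, -0.2, 0, 0, 0, 0.2], [0, 0, 0, 0, 0, 0, 0.2], [0, 0, 0, 0, 0, 0, 0.2]]}}

```text
time: 8.68
position: [0.5504, -0.3744, 0.0643]
tool_rot: [-3.118, -0.385, 0.001]
ft_force: [0.0, 1.4, -1.3]
grip_width: 0.291
grip_force: 30.0
```

{"op": "step_arm", "data": {"targets": [[0, 0, -0.1, 0, 0, 0, 0.2], [0, 0, -0.1, 0, 0, 0, 0.2], [0, 0, -0.1, 0, 0, 0, 0.2], [0, 0, 0, 0, 0, 0, 0.2], [0, 0, 0, 0, 0, 0, 0.2]]}}

```text
time: 9.1
position: [0.5508, -0.3745, 0.0621]
tool_rot: [3.117, 0.385, 0.0]
ft_force: [-1.3, 0.6, 2.8]
grip_width: 0.29
grip_force: 30.0
```

Contact: about 4 N. Pressing on in small steps.

{"op": "step_arm", "data": {"targets": [[0, 0, -0.15, 0, 0, 0, 0.2], [0, 0, -0.15, 0, 0, 0, 0.2], [0, 0, -0.15, 0, 0, 0, 0.2], [0, 0, -0.15, 0, 0, 0, 0.2], [0, 0, 0, 0, 0, 0, 0.2]]}}

```text
time: 9.52
position: [0.5509, -0.3745, 0.0558]
tool_rot: [3.117, 0.385, 0.001]
ft_force: [-1.5, 0.8, 7.0]
grip_width: 0.291
grip_force: 30.0
```

{"op": "step_arm", "data": {"targets": [[0, 0, 0, 0, 0, 0, 0.2], [0, 0, 0, 0, 0, 0, 0.2], [0, 0, 0, 0, 0, 0, 0.2], [0, 0, 0, 0, 0, 0, 0.2], [0, 0, 0, 0, 0, 0, 0.2]]}}

```text
time: 9.93
position: [0.5509, -0.3746, 0.0561]
tool_rot: [3.117, 0.385, 0.001]
ft_force: [-2.2, 1.4, 6.2]
grip_width: 0.29
grip_force: 30.0
```

{"op": "step_arm", "data": {"targets": [[0, 0, -0.1, 0, 0, 0, 0.2], [0, 0, -0.1, 0, 0, 0, 0.2], [0, 0, 0, 0, 0, 0, 0.2], [0, 0, 0, 0, 0, 0, 0.2], [0, 0, 0, 0, 0, 0, 0.2]]}}

```text
time: 10.35
position: [0.5509, -0.3746, 0.0543]
tool_rot: [3.117, 0.385, 0.0]
ft_force: [-2.3, 1.3, 7.2]
grip_width: 0.286
grip_force: 30.0
```

{"op": "step_arm", "data": {"targets": [[0, 0, 0, 0, 0, 0, 0.2], [0, 0, 0, 0, 0, 0, 0.2], [0, 0, 0, 0, 0, 0, 0.2], [0, 0, 0, 0, 0, 0, 0.2], [0, 0, 0, 0, 0, 0, 0.2]]}}

```text
time: 10.77
position: [0.5508, -0.3746, 0.0543]
tool_rot: [3.117, 0.385, 0.0]
ft_force: [-2.6, 1.2, 7.5]
grip_width: 0.291
grip_force: 30.0
```

Run:
```python
from m import *
I,D=ctrl.get_image("scene"); s=ctrl.get_state(); print(s["position"],s["ft_force"],s["torque"])
cv2.imwrite("pics/s5.png",cv2.resize(I[120:220,270:370,::-1],None,fx=6,fy=6,interpolation=cv2.INTER_CUBIC))
```

```text
[ 0.55085414 -0.37452724  0.05427637] [-2.34505949  1.34205548  7.48131137] [0.30309374 0.49146017 0.08872583]
```

View pics/s5.png

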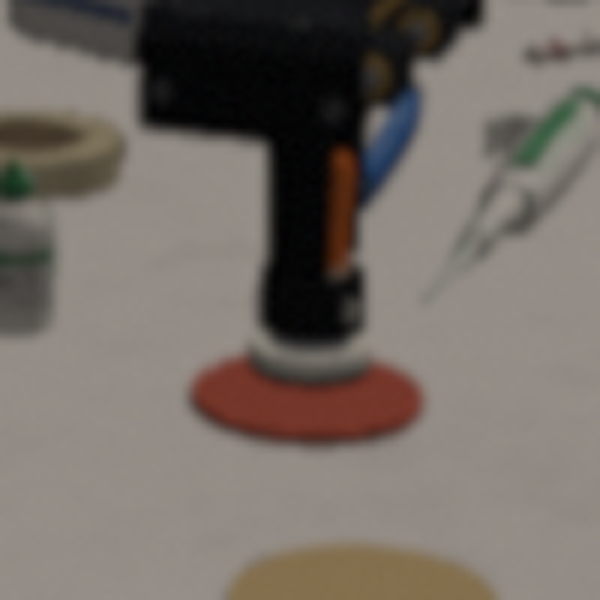

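The foot sits flat on the middle of the red dish: foot at (310,361), lid centre about (307,368). The cap is nearly down on the foot, with about 9 N on it, and it has been held for more than 0.8 s. Now I'll lift straight up, slowly at first.

{"op": "step_arm", "data": {"targets": [[0, 0, 0.15, 0, 0, 0, 0.2], [0, 0, 0.2, 0, 0, 0, 0.2], [0, 0, 0.2, 0, 0, 0, 0.2], [0, 0, 0.2, 0, 0, 0, 0.2], [0, 0, 0.2, 0, 0, 0, 0.2]]}}

```text
time: 11.23
position: [0.5508, -0.3745, 0.0631]
tool_rot: [3.118, 0.385, 0.0]
ft_force: [0.4, 0.7, 2.7]
grip_width: 0.289
grip_force: 30.0
```

{"op": "step_arm", "data": {"targets": [[0, 0, 0.2, 0, 0, 0, 0.2], [0, 0, 0.4, 0, 0, 0, 0.2], [0, 0, 0.8, 0, 0, 0, 0.2], [0, 0, 1, 0, 0, 0, 0.2], [0, 0, 1, 0, 0, 0, 0.2]]}}

```text
time: 11.65
position: [0.5506, -0.3744, 0.0978]
tool_rot: [-3.118, -0.385, 0.0]
ft_force: [0.5, -0.4, -0.5]
grip_width: 0.289
grip_force: 30.0
```

{"op": "step_arm", "data": {"targets": [[0, 0, 1, 0, 0, 0, 0.2], [0, 0, 0.5, 0, 0, 0, 0.2], [0, 0, 0, 0, 0, 0, 0.2], [0, 0, 0, 0, 0, 0, 0.2], [0, 0, 0, 0, 0, 0, 0.2]]}}

```text
time: 12.07
position: [0.5503, -0.3744, 0.1117]
tool_rot: [-3.118, -0.385, 0.001]
ft_force: [-0.1, 0.6, -1.8]
grip_width: 0.289
grip_force: 30.0
```

Run:
```python
from m import *
I,D=ctrl.get_image("scene"); s=ctrl.get_state(); print(s["time"],s["position"],s["ft_force"],s["grip_width"])
rep("red","scene",I,D,(0,90,40),(8,255,255),(295,170,345,200),.016)
rep("amb","scene",I,D,(12,50,60),(28,255,255),(300,205,360,235),.016)
d=np.load("top.npz"); d2=np.load("scene.npz")
# empty tray in scene
H=I; rep("tray","scene",I,D,(0,0,0),(179,255,85),(205,240,285,285),.007)
cv2.imwrite("pics/s6.png",cv2.resize(I[100:300,200:400,::-1],None,fx=3,fy=3,interpolation=cv2.INTER_CUBIC))
```

```text
12.1167 [ 0.55018412 -0.37426248  0.1114017 ] [-0.19534188  0.16137121 -1.84869101] 0.28817668362223386
red scene px [320.7 185.7] [320.5 186. ] 18.6 ctr [ 0.5368 -0.3503  0.016 ] circ [ 0.5363 -0.3486  0.016 ] depth med [ 0.5469 -0.3682  0.0076] zmax 0.0088
amb scene px [330.3 220.7] [330.5 220. ] 22.7 ctr [ 0.434  -0.2118  0.016 ] circ [ 0.4352 -0.2146  0.016 ] depth med [ 0.4426 -0.2279  0.0075] zmax 0.0088
tray scene px [243.3 268.4] [243.1 267.5] 28.2 ctr [ 4.661e-01 -2.000e-04  7.000e-03] circ [ 0.4681 -0.0019  0.007 ] depth med [ 0.4687 -0.0032  0.0045] zmax 0.0082
```

View pics/s6.png

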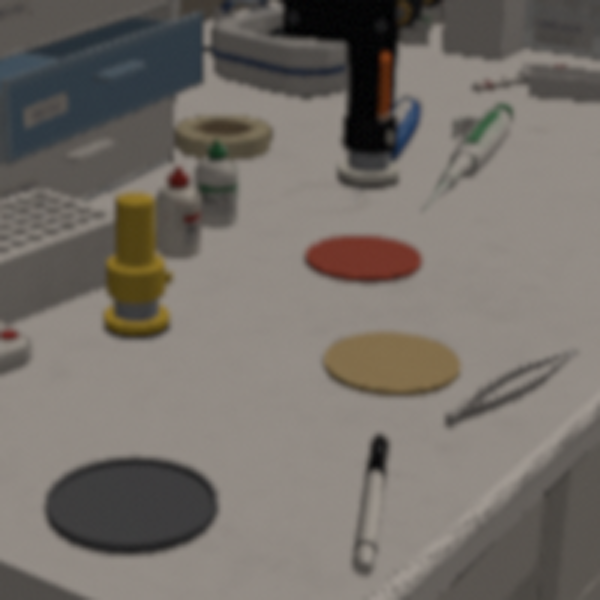

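The dishes haven't moved (red at (363,257), amber at (392,362) in the crop) and the stamp hangs upright. The empty tray at (132,503) has its centre near (0.469,-0.004). Returning by the same path.

{"op": "step_arm", "data": {"targets": [[-0.3, 1.5, 0, 0, 0, 0, 0.2], [-0.6, 2.5, 0, 0, 0, 0, 0.2], [-0.7, 3, 0, 0, 0, 0, 0.2], [-0.7, 3, 0, 0, 0, 0, 0.2], [-0.7, 3, 0, 0, 0, 0, 0.2]]}}

```text
time: 12.53
position: [0.5198, -0.243, 0.1113]
tool_rot: [-3.117, -0.384, 0.001]
ft_force: [1.0, 0.6, -0.8]
grip_width: 0.288
grip_force: 30.0
```

{"op": "step_arm", "data": {"targets": [[-0.7, 3, 0, 0, 0, 0, 0.2], [-0.7, 3, 0, 0, 0, 0, 0.2], [-0.7, 3, 0, 0, 0, 0, 0.2], [-0.7, 3, 0, 0, 0, 0, 0.2], [-0.7, 3, 0, 0, 0, 0, 0.2]]}}

```text
time: 12.95
position: [0.4847, -0.093, 0.1116]
tool_rot: [-3.118, -0.385, 0.001]
ft_force: [0.2, 1.0, -1.3]
grip_width: 0.29
grip_force: 30.0
```

{"op": "step_arm", "data": {"targets": [[-0.7, 3, 0, 0, 0, 0, 0.2], [-0.7, 3, 0, 0, 0, 0, 0.2], [-0.25, 2, 0, 0, 0, 0, 0.2], [0, 1, 0, 0, 0, 0, 0.2], [0, 0, 0, 0, 0, 0, 0.2]]}}

```text
time: 13.37
position: [0.4691, -0.0022, 0.1121]
tool_rot: [-3.117, -0.392, -0.0]
ft_force: [-0.2, -0.9, -1.7]
grip_width: 0.295
grip_force: 30.0
```

{"op": "step_arm", "data": {"targets": [[0, 0, -1, 0, 0, 0, 0.2], [0, 0, -1.5, 0, 0, 0, 0.2], [0, 0, -1.5, 0, 0, 0, 0.2], [0, 0, -0.8, 0, 0, 0, 0.2], [0, 0, -0.2, 0, 0, 0, 0.2]]}}

```text
time: 13.78
position: [0.4677, -0.0061, 0.0598]
tool_rot: [-3.117, -0.381, 0.006]
ft_force: [0.4, 0.6, -0.9]
grip_width: 0.29
grip_force: 30.0
```

{"op": "step_arm", "data": {"targets": [[0, 0, 0, 0, 0, 0, 0.2], [0, 0, 0, 0, 0, 0, 0.2], [0, 0, 0, 0, 0, 0, 0.2], [0, 0, 0, 0, 0, 0, 0.2], [0, 0, 0, 0, 0, 0, 0.2]]}}

```text
time: 14.2
position: [0.4697, -0.0046, 0.0627]
tool_rot: [3.117, 0.385, 0.002]
ft_force: [0.3, -0.0, -1.9]
grip_width: 0.292
grip_force: 30.0
```

{"op": "step_arm", "data": {"targets": [[0, 0, -0.4, 0, 0, 0, 0.2], [0, 0, -0.3, 0, 0, 0, 0.2], [0, 0, -0.2, 0, 0, 0, 0.2], [0, 0, 0, 0, 0, 0, 0.2], [0, 0, 0, 0, 0, 0, 0.2]]}}

```text
time: 14.62
position: [0.4689, -0.0044, 0.0528]
tool_rot: [-3.118, -0.385, 0.001]
ft_force: [0.6, -0.5, -1.7]
grip_width: 0.287
grip_force: 30.0
```

{"op": "step_arm", "data": {"targets": [[0, 0, -0.1, 0, 0, 0, 0.2], [0, 0, 0, 0, 0, 0, 0.2], [0, 0, 0, 0, 0, 0, 0.2], [0, 0, 0, 0, 0, 0, 0.2], [0, 0, 0, 0, 0, 0, 0.2]]}}

```text
time: 15.03
position: [0.4692, -0.0045, 0.0522]
tool_rot: [3.118, 0.385, 0.0]
ft_force: [-0.0, 0.3, -1.4]
grip_width: 0.291
grip_force: 30.0
```

{"op": "step_arm", "data": {"targets": [[0, 0, -0.1, 0, 0, 0, 0.2], [0, 0, -0.05, 0, 0, 0, 0.2], [0, 0, 0, 0, 0, 0, 0.2], [0, 0, 0, 0, 0, 0, 0.2], [0, 0, 0, 0, 0, 0, 0.2]]}}

```text
time: 15.45
position: [0.4691, -0.0045, 0.0506]
tool_rot: [3.118, 0.385, -0.0]
ft_force: [0.3, 0.3, -1.1]
grip_width: 0.287
grip_force: 30.0
```

{"op": "step_arm", "data": {"targets": [[0, 0, -0.05, 0, 0, 0, 0.2], [0, 0, 0, 0, 0, 0, 0.2], [0, 0, 0, 0, 0, 0, 0.2], [0, 0, 0, 0, 0, 0, 0.2], [0, 0, 0, 0, 0, 0, 0.2]]}}

```text
time: 15.87
position: [0.4692, -0.0045, 0.0502]
tool_rot: [3.118, 0.385, 0.0]
ft_force: [-0.4, 0.4, 0.6]
grip_width: 0.291
grip_force: 30.0
```

The foot is on the tray floor. Releasing and rising.

{"op": "step_arm", "data": {"targets": [[0, 0, 0, 0, 0, 0, 0.32], [0, 0, 0, 0, 0, 0, 0.36], [0, 0, 0, 0, 0, 0, 0.45], [0, 0, 0, 0, 0, 0, 0.6], [0, 0, 0, 0, 0, 0, 0.8]]}}

```text
time: 16.28
position: [0.4691, -0.0045, 0.0501]
tool_rot: [3.118, 0.385, -0.0]
ft_force: [-0.5, 0.1, 0.3]
grip_width: 0.504
grip_force: 0.0
```

{"op": "step_arm", "data": {"targets": [[0, 0, 0, 0, 0, 0, 1], [0, 0, 0, 0, 0, 0, 1], [0, 0, 0, 0, 0, 0, 1], [0, 0, 0, 0, 0, 0, 1], [0, 0, 0, 0, 0, 0, 1]]}}

```text
time: 16.7
position: [0.4691, -0.0045, 0.0501]
tool_rot: [3.118, 0.385, -0.0]
ft_force: [1.2, 0.8, 0.4]
grip_width: 0.885
grip_force: 0.0
```

{"op": "step_arm", "data": {"targets": [[0, 0, 0.5, 0, 0, 0, 1], [0, 0, 1, 0, 0, 0, 1], [0, 0, 2, 0, 0, 0, 1], [0, 0, 3, 0, 0, 0, 1], [0, 0, 3, 0, 0, 0, 1]]}}

```text
time: 17.12
position: [0.4686, -0.0041, 0.1465]
tool_rot: [-3.117, -0.386, 0.001]
ft_force: [1.1, -0.4, -0.5]
grip_width: 0.997
grip_force: 0.0
```

{"op": "step_arm", "data": {"targets": [[0, 0, 3, 0, 0, 0, 1], [0, 0, 1, 0, 0, 0, 1], [0, 0, 0, 0, 0, 0, 1], [0, 0, 0, 0, 0, 0, 1], [0, 0, 0, 0, 0, 0, 1]]}}

```text
time: 17.53
position: [0.4681, -0.0045, 0.1838]
tool_rot: [-3.117, -0.385, 0.004]
ft_force: [-0.5, -0.6, -0.4]
grip_width: 1.0
grip_force: 0.0
```

Run:
```python
from m import *
I,D=ctrl.get_image("scene"); s=ctrl.get_state(); print(s["time"],s["position"],s["ft_force"],s["grip_width"])
rep("red","scene",I,D,(0,90,40),(8,255,255),(295,170,345,200),.016)
rep("amb","scene",I,D,(12,50,60),(28,255,255),(300,205,360,235),.016)
rep("org","scene",I,D,(0,150,60),(14,255,255),(225,205,260,250),.071)
rep("tray","scene",I,D,(0,0,0),(179,255,85),(205,240,285,285),.007)
cv2.imwrite("pics/s7.png",cv2.resize(I[130:290,180:340,::-1],None,fx=3,fy=3,interpolation=cv2.INTER_CUBIC))
```

```text
17.5833 [ 0.46793248 -0.00447949  0.18346052] [ 0.58990925  0.1721344  -0.01560312] 1.0020744324829076
red scene px [320.8 185.7] [320.5 186. ] 18.6 ctr [ 0.5367 -0.3504  0.016 ] circ [ 0.5363 -0.3486  0.016 ] depth med [ 0.5472 -0.3694  0.0077] zmax 0.0089
amb scene px [330.4 220.7] [330.5 220. ] 22.7 ctr [ 0.4339 -0.2117  0.016 ] circ [ 0.4352 -0.2146  0.016 ] depth med [ 0.442  -0.2274  0.0076] zmax 0.0089
org scene px [243.  227.9] [243.8 227.5] 15.6 ctr [ 0.4724 -0.0091  0.071 ] circ [ 0.4725 -0.011   0.071 ] depth med [0.4622 0.0033 0.078 ] zmax 0.0947
tray scene px [243.4 265. ] [243.3 266. ] 28.2 ctr [ 0.4724 -0.0081  0.007 ] circ [ 0.4706 -0.0056  0.007 ] depth med [0.4588 0.0076 0.0078] zmax 0.0504
```

View pics/s7.png

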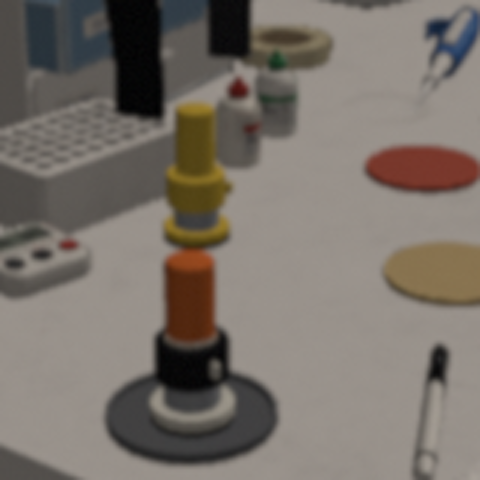

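The stamp stands upright in the middle of the tray (foot (192,407), tray (191,413) in the crop), its handle is back up, the dishes are unmoved and the gripper is clear. Handing in.

```bash
python3 -c "
from bench import ctrl
print(ctrl.close_job())"
```

```text
the job is handed in; nothing more can be done
None
```

I pressed the stamp onto the middle of the red dish with about 9 N, held it for more than 0.8 s, lifted it straight up and stood it back upright in its tray; neither dish moved in the last image, and I handed the job in at about 17.6 s (no verdict was returned).

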